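# Turn over a sample carrier on the analyser's turning stage

### The arm

A 6-joint arm with a two-finger parallel gripper is mounted at the origin on the work surface. World frame = base frame: x ahead of the robot, y to its left, z up, the work surface at z = 0. Lengths are in mm, angles in rad, forces in N, time in s.
With the tool pointing down it reaches from about 275 to 825 mm from the base axis. Payload 5.2 kg.
Tool frame: the origin (TCP) lies at the very end of the fingers, on their centre line; the grasp point (between the pads) lies 19 mm behind it; z points along the fingers, y is the line along which they close (so a half turn about z gives the same grasp; the last joint's range is limited). The gripper opens to 93 mm and grips with 3 to 60 N. Pads are 15 mm wide; open, the fingers measure 128 mm over their backs; the gripper's body (75 mm by 188 mm) begins 65 mm behind the grasp point.
Start: joints at [0.95, 0.259, 1.535, -0, 1.348, -0.203], TCP at [223.142, 502.705, 179.353] pointing down, gripper open.
Joint ranges: [-3.14, 3.14], [-0.91, 2.08], [0.19, 2.58], [-1.22, 4.36], [0.22, 2.71], [-3.12, 3.12]. Speed limits (rad/s): [2.57, 2.57, 3.14, 3.14, 3.14, 3.14].

### API

Orientations are given as [roll, pitch, yaw] about the fixed x, y, z axes, in that order (R = Rz(yaw) Ry(pitch) Rx(roll)).
In Python, from bench import robot gives the robot as it stands. The module is installed in compiled form; this text tells all that it offers. Calls block until the motion is done:
- robot.move_ptp(position, orientation): joint-space move of the TCP to a pose.
- robot.move_linear(position, ori=None, speed=150, f_stop=None): straight line of the TCP; ori=None keeps the orientation; speed is the mean speed in mm/s. With f_stop (N) it stops when the force on the tool has changed by that much, and returns True; else False.
- robot.move_j(angles): joint-space move.
- robot.move_gripper(opening): opening from 0.0 (shut) to 1.0 (fully open); the grip force is fixed at half the most; returns when the fingers have stopped.
- robot.sleep(seconds).
- robot.inverse_kinematics(position, orientation): joint angles nearest the present ones, or None.
- robot.get_image(name): name is "scene" or "top"; returns a dict with "img" (420x560x3 uint8, blue, green, red), "fovy" (degrees; the focal length in pixels is half the picture's height over the tangent of half this angle, whatever the lens; pixels are square), "cx", "cy" (the principal point, pixels), "eye" and "orientation" of the camera in the world. Camera axes: x right, y down, z forward; pixel columns grow to the right and rows downward; lengths in mm; the calibration is good to about 2 mm. A picture is of the moment at which its call begins. There is no depth.
A pose or a line that the arm cannot do raises robot.MotionError and nothing moves.
- robot.hand_in(): hands the job in; it is judged then, once.
Readings, each from a call of its own:
- robot.current_t(): time.
- robot.current_qpos(): joint angles.
- robot.current_joint_vel(): joint speeds.
- robot.current_joint_efforts(): joint torques, N m.
- robot.current_tcp_pos(): TCP position.
- robot.current_eef_rot(): TCP orientation.
- robot.current_contact_force(): force on the tool from outside, world axes, zero at the start.
- robot.current_ft_torque(): the same for the moment, N m.
- robot.current_gripper_width(): opening from 0.0 (shut) to 1.0 (fully open).
- robot.current_finger_force(): force on a finger pad.
Only numpy, scipy, OpenCV 4.12 (cv2) and the standard library are available. Lean on these libraries where they do the work, as an engineer would, in place of code of your own. Each camera call takes 0.05 s, during which the arm holds its last target. There are 200 camera calls.

### The job

Take the flat steel lifter from its white tray, slide its blade under the carrier's near edge (the one facing away from the yellow rib) and push the carrier along the pad until it sits square against the rib, pressed home with about 7 N and never more than 15 N. Then tilt it up with the lifter and tip it over the rib, so that it lies flat on the black pad beyond the rib with its blue face up. Touch the carrier only with the lifter, press only lightly on the pad, leave the jar, crucible and weight alone, and finally lay the lifter flat back in its tray.

Things in the scene. Friction and masses are not known exactly. Their poses are not given: they have to be found in the camera images.
- lifter: Lifter, 100 g: flat steel blade 114 x 34 x 2 mm (x, y, z) with a green grip block 34 x 20 x 50 mm standing on its rear end. Origin: blade underside, below the block's centre. x points along the blade to its square tip at x = 97 mm (rear end -17 mm); top of the grip z = 52 mm. Pinch the grip across y (20 mm) from above, firmly (about 50 N, else the blade rocks).
- tray: White tray fixed to the bench, outside 170 x 80 x 10 mm (x, y, z), walls and floor 4 mm thick. Origin under its centre; inner floor at z = 4 mm. The lifter starts in it with its blade along the tray's x, tip towards +x, its origin near x = -45 mm.
- carrier: Sample carrier, about 90 g: 60 x 60 x 4 mm flange with a 44 x 44 x 3.5 mm boss centred on each face, 11 mm thick. Lies on its blue boss, orange up, 6 to 36 mm short of the rib and askew; flange overhangs 8 mm all round, 3.5 mm gap below; the rib fits under it and meets the boss. Origin: centre of the blue face; z blue to orange, x to the rib. Slides under 1 N; past upright it falls over by itself.
- stage: Fixed pale stage, 260 x 110 mm (x, y), hard black pad on top. Origin below its centre; pad surface at z = 45 mm in its frame, 25 to 45 mm above the bench. x: level, from the carrier's start across the rib (the way it is tipped); y along the rib. Yellow rib: 4 mm wide, 2.5 mm high, over the full y; its near face is clamped anywhere from x = 12 to 36 mm (not reported: see or feel it).
- jar: Amber sample jar, 44 mm across, 60 mm high, bystander; origin under its centre.
- crucible: White ceramic crucible, 44 mm across, 40 mm high, bystander; origin under its centre.
- weight: Brass calibration weight, 32 mm across, 48 mm high, bystander; origin under its centre.
There are look-alikes about, which are no part of the job. There is more than one size of the lifter; the job needs the largest.

How it is judged (in metres and radians):
On the way, in this order (a step that is already met when the one before it is completed fails the run):
1. the lifter has been lifted out of its tray (distance between lifter and tray above 0.06 m and contact force between lifter and tray below 0.05 N and z of lifter in the frame of tray above 0.02 m), for 0.1 s.
2. the carrier is held pressed against the rib with the lifter, with more than 4 N, flat and square to the rib within 4 degrees (contact force between lifter and carrier above 4 N and x of carrier in the frame of stage above -0.013 m and angle between the x axis of carrier and the x axis of stage, either way round below 0.07 rad and angle between carrier's own z axis and vertical below 0.08 rad), for 0.15 s.
3. the carrier is tilted up more than 35 degrees on the lifter (angle between carrier's own z axis and vertical between 0.61 and 1.6 rad and contact force between lifter and carrier above 0.05 N), for 0.1 s.
4. the carrier lies turned over beyond the rib (angle between carrier's own z axis and vertical above 3.1 rad and x of carrier in the frame of stage above 0.035 m and linear speed of carrier below 0.02 m/s), for 0.2 s.
At the end, for the whole second after the job is handed in: The carrier lies flat (within about 2 degrees) and at rest on the black pad beyond the rib, turned over with its blue face up, its centre within 35 mm of the stage's centre line and 35 to 105 mm beyond the stage's centre; the lifter lies flat on the floor inside its tray, released and at rest (angle between carrier's own z axis and vertical above 3.1 rad and x of carrier in the frame of stage between 0.035 and 0.105 m and y of carrier in the frame of stage between -0.035 and 0.035 m and z of carrier in the frame of stage between 0.053 and 0.059 m and linear speed of each of carrier, lifter below 0.01 m/s and angle between lifter's own z axis and vertical below 0.06 rad and z of lifter in the frame of tray between 0.001 and 0.0075 m and x of lifter in the frame of tray between -0.085 and 0.085 m and y of lifter in the frame of tray between -0.04 and 0.04 m); the robot touches nothing.
It fails at once if the carrier is touched with the gripper (contact force between the fingers and carrier above 0.3 N).
It fails at once if the lifter presses on the stage with more than 20 N (contact force between lifter and stage above 20 N).
It fails at once if the lifter presses on the carrier with more than 15 N (contact force between lifter and carrier above 15 N).
It fails at once if the jar, crucible or weight is shoved more than 20 mm or knocked over (distance of any of jar, crucible, weight from where it was at the start of the episode above 0.02 m or angle between any of jar, crucible, weight's own z axis and vertical above 0.5 rad).
It also fails if it takes over 72 s, if anything falls off the work surface, if the arm or the gripper's body presses on something with over 40 N, if the wrist force passes 120 N, or if a joint passes its speed limit or range.

## Working session

There is one attempt and no reset: what is moved stays moved. The work goes in short steps, each a Python script; the robot and the scene stay as the last script left them, time stands still between calls to the robot, and variables do not carry over. Pictures are saved under pics/ and viewed, at most 10 in all, crops included, and the job is handed in when it is done.

```bash
mkdir -p pics; cat > h.py <<'E'
import numpy as np, cv2
from scipy.spatial.transform import Rotation as R
from bench import robot
def cam(n):
    d=robot.get_image(n); d['img']=np.array(d['img']); return d
def Rc(d):
    o=np.array(d['orientation'],float)
    return R.from_euler('xyz',o).as_matrix() if o.size==3 else o
def ray(d,px):
    f=d['img'].shape[0]/2/np.tan(np.radians(d['fovy'])/2)
    px=np.atleast_2d(np.array(px,float))
    v=np.c_[(px[:,0]-d['cx'])/f,(px[:,1]-d['cy'])/f,np.ones(len(px))]
    return v@Rc(d).T
def cast(d,px,z):
    v=ray(d,px); e=np.array(d['eye'],float)
    return e+v*((z-e[2])/v[:,2])[:,None]
def proj(d,P):
    f=d['img'].shape[0]/2/np.tan(np.radians(d['fovy'])/2)
    c=(np.atleast_2d(P)-np.array(d['eye'],float))@Rc(d)
    return np.c_[c[:,0]/c[:,2]*f+d['cx'],c[:,1]/c[:,2]*f+d['cy']]
E
python3 - <<'E'
from h import *
for n in('scene','top'):
    d=cam(n); cv2.imwrite(f'pics/{n}0.png',d['img']); print(n,d['fovy'],d['cx'],d['cy'],d['eye'],d['orientation'])
    np.save(n+'.npy',d,allow_pickle=True)
print(robot.current_t(),robot.current_tcp_pos(),robot.current_eef_rot())
E
```

```text
scene 51.500608558450104 286.4594379615028 212.1126894086109 [868.78462001 527.98564546 754.04784742] [-2.34681694  0.01133471  2.58720858]
top 46.32210564581926 277.8512608289409 202.88433172445554 [ 307.97295765  -80.63276376 1142.5782973 ] [-2.97189066 -0.02335012 -1.57996662]
0.1 [222.81732059 502.22677839 178.59049813] [-3.13993571e+00 -3.29928343e-04  2.72379064e+00]
```

View pics/scene0.png

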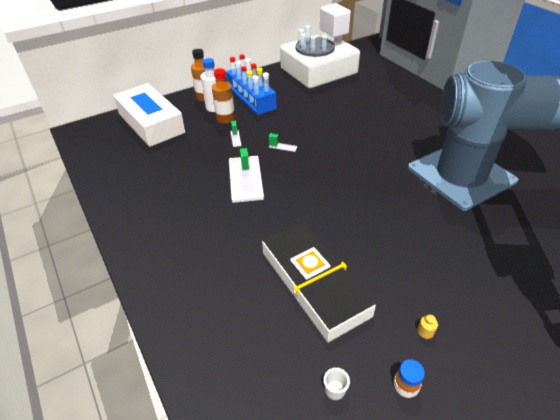

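View pics/top0.png

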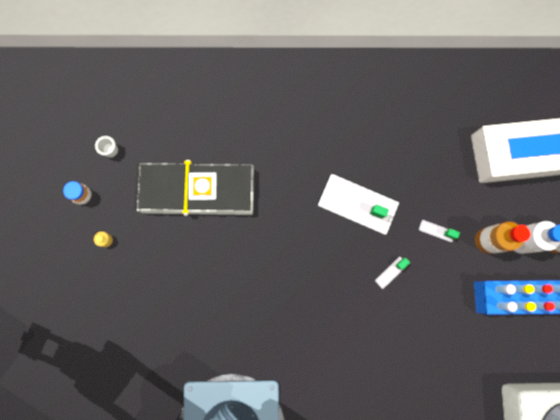

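Candidates for the lifter: (380,211) on the white tray, and loose look-alikes at (440,231) and (393,272) in the top view. The one in the tray looks largest, so I'll check it enlarged.

```bash
python3 - <<'E'
from h import *
t=np.load('top.npy',allow_pickle=True).item(); s=np.load('scene.npy',allow_pickle=True).item()
a=cv2.resize(t['img'][165:295,310:470],None,fx=5,fy=4.6,interpolation=cv2.INTER_CUBIC)[:, :800]
cv2.imwrite('pics/c1.png',a)
b=cv2.resize(t['img'][150:225,128:262],(800,448),interpolation=cv2.INTER_CUBIC)
cv2.imwrite('pics/c2.png',b)
for n,d in(('top',t),('scene',s)):
    hsv=cv2.cvtColor(d['img'],cv2.COLOR_BGR2HSV)
    for c,lo,hi in(('green',(45,120,60),(80,255,255)),('yellow',(22,150,100),(35,255,255)),('orange',(8,150,120),(21,255,255)),('white',(0,0,150),(179,60,255))):
        m=cv2.inRange(hsv,lo,hi); cs,_=cv2.findContours(m,cv2.RETR_EXTERNAL,cv2.CHAIN_APPROX_NONE)
        for k in cs:
            if cv2.contourArea(k)>12:
                r=cv2.minAreaRect(k)
                if 60<r[0][0]<470 and 130<r[0][1]<400: print(n,c,np.round(r[0],1),np.round(r[1],1),round(r[2],1),cv2.contourArea(k))
E
```

```text
top green [403.  263.5] [ 7.8 12. ] 45.0 77.5
top green [452.4 233.2] [13.7  8.4] 23.2 88.5
top green [379.3 211.3] [15.2  9.8] 18.4 119.0
top yellow [103.1 238.4] [14.9 12.9] 66.0 80.0
top yellow [195.5 192.3] [7.8 4.6] 39.8 12.5
top yellow [207. 186.] [16.  6.] 90.0 21.0
top yellow [186.5 186.5] [ 6.  51.1] 1.2 138.0
top white [232.  394.7] [97.4 41.2] 7.1 2602.5
top white [390.8 272.4] [12.4 34.7] 46.5 325.5
top white [436.4 230.4] [35.9 11.8] 20.0 307.5
top white [159.  210.1] [44.1  3.4] 2.4 92.0
top white [ 85.3 197.2] [ 6.5 17.5] 31.0 25.5
top white [225.8 208.1] [30.  70.2] 65.3 198.0
top white [358.3 203.8] [75.2 35.7] 23.2 2580.5
top white [202.  185.5] [27. 28.] 90.0 752.5
top white [105.5 145. ] [20. 21.] 90.0 329.0
scene green [244.6 158. ] [21.4  8.2] 78.7 120.5
scene green [273. 139.] [12.  8.] 90.0 88.0
scene yellow [429.1 323.2] [15.7 14.3] 63.4 146.0
scene yellow [319.9 277.3] [ 8.5 57.7] 62.5 196.0
scene yellow [310.1 261.2] [16.5 21.5] 63.4 283.5
scene orange [405.7 384.1] [26.  11.2] 28.6 95.5
scene orange [425.1 327.8] [21.8 16. ] 60.3 123.5
scene white [405.2 389.8] [26.6 13.3] 19.8 92.5
scene white [336.5 383. ] [32. 25.] 90.0 613.5
scene white [309.8 262.6] [25.9 33.1] 63.4 697.5
scene white [306.3 297.4] [132.7  54.5] 29.5 1181.0
scene white [245.3 178.4] [44.7 32.3] 84.3 1221.0
scene white [282.6 146.3] [27.   6.1] 8.7 107.0
scene white [235.4 138.2] [15.6  8.4] 80.5 90.5
scene white [179.5 209.5] [419. 359.] 90.0 62022.0
```

View pics/c1.png

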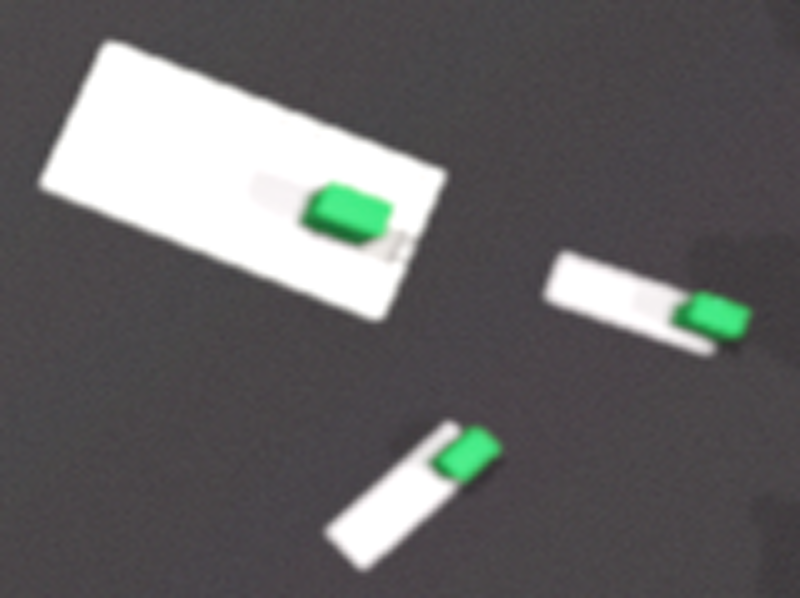

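View pics/c2.png

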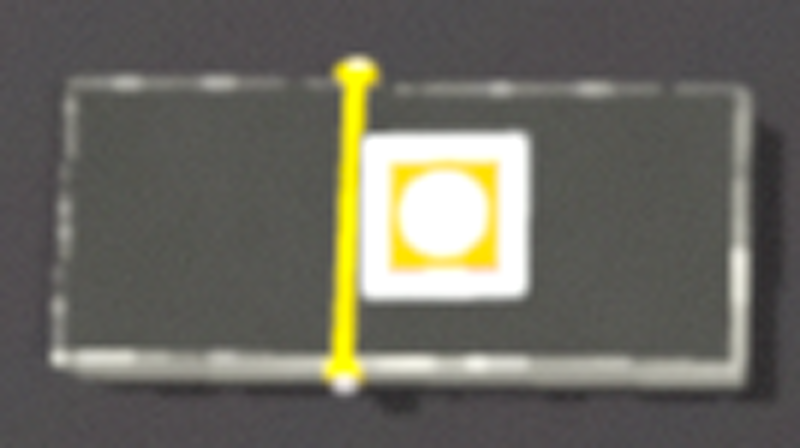

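The crop shows the grip in the white tray (top view 380,211) is clearly bigger than the loose ones at (452,233) and (403,263). That one is the target. The second crop shows the rib at crop x≈350, with the carrier just to its right and nearly square. Next I measure.

```bash
cat > meas.py <<'E'
from h import *
def quad(mask):
    cs,_=cv2.findContours(mask,cv2.RETR_EXTERNAL,cv2.CHAIN_APPROX_NONE)
    return max(cs,key=cv2.contourArea)[:,0].astype(float)
def up(d,x0,y0,x1,y1,k=8):
    im=cv2.resize(d['img'][y0:y1,x0:x1],None,fx=k,fy=k,interpolation=cv2.INTER_CUBIC)
    back=lambda p:(np.atleast_2d(p)+.5)/k-.5+[x0,y0]
    return im,back
def lines4(c):
    # robust 4-side fit of contour c, returns corners
    r=cv2.minAreaRect(c.astype(np.float32)); b=cv2.boxPoints(r); L=[]
    for i in range(4):
        a,e=b[i],b[(i+1)%4]; u=(e-a)/np.linalg.norm(e-a); n=np.array([-u[1],u[0]])
        t=(c-a)@u; h=abs((c-a)@n); l=np.linalg.norm(e-a)
        p=c[(t>.12*l)&(t<.88*l)&(h<.12*min(r[1]))]
        vx,vy,x,y=cv2.fitLine(p.astype(np.float32),cv2.DIST_HUBER,0,.01,.01).ravel(); L.append((vx,vy,x,y))
    out=[]
    for i in range(4):
        a,b2=L[i],L[(i+1)%4]
        s=np.linalg.solve([[a[0],-b2[0]],[a[1],-b2[1]]],[b2[2]-a[2],b2[3]-a[3]])
        out.append([a[2]+s[0]*a[0],a[3]+s[0]*a[1]])
    return np.array(out)
def tri(ds,ps):
    A=np.zeros((3,3));b=np.zeros(3)
    for d,p in zip(ds,ps):
        v=ray(d,p)[0];v/=np.linalg.norm(v);M=np.eye(3)-np.outer(v,v);A+=M;b+=M@np.array(d['eye'],float)
    X=np.linalg.solve(A,b); return X,[np.round(proj(d,X)[0]-p,2) for d,p in zip(ds,ps)]
E
python3 - <<'E'
from meas import *
np.set_printoptions(suppress=True,precision=1)
t=np.load('top.npy',allow_pickle=True).item(); s=np.load('scene.npy',allow_pickle=True).item()
# tray
for d,box in((t,(310,165,410,245)),(s,(222,140,272,208))):
    im,bk=up(d,*box); g=cv2.cvtColor(im,cv2.COLOR_BGR2HSV)
    m=((im.max(2)>130)).astype(np.uint8)*255; q=lines4(quad(m)); W=cast(d,bk(q),10)
    print('tray',W[:,:2].tolist(),np.linalg.norm(np.diff(W[[0,1,2,3,0]],axis=0),axis=1),W.mean(0))
    m=cv2.inRange(g,(45,100,50),(85,255,255)); c=quad(m); print('grip px',bk(c.min(0)),bk(c.max(0)),bk(lines4(c)).tolist())
# carrier flange+orange
C=[]
for d,box in((t,(188,165,220,205)),(s,(284,240,336,284))):
    im,bk=up(d,*box); g=cv2.cvtColor(im,cv2.COLOR_BGR2HSV)
    m=cv2.inRange(g,(0,0,140),(179,90,255))|cv2.inRange(g,(5,110,120),(24,255,255))
    m=cv2.morphologyEx(m,cv2.MORPH_OPEN,np.ones((25,25)));q=bk(lines4(quad(m)))
    print('flange',q.tolist()); W=cast(d,q,42.5); print(W.tolist(),np.linalg.norm(np.diff(W[[0,1,2,3,0]],axis=0),axis=1))
    C.append(q.mean(0))
print('tri flange c',tri((t,s),C))
# rib yellow pixels line + ends
for d,box in((t,(180,155,195,220)),(s,(290,255,352,298))):
    im,bk=up(d,*box); g=cv2.cvtColor(im,cv2.COLOR_BGR2HSV)
    m=cv2.inRange(g,(26,150,100),(34,255,255)); p=bk(quad(m)); r=cv2.minAreaRect(p.astype(np.float32)); print('rib',r,bk(lines4(quad(m))).tolist())
# pad corners from crop view
q=np.array([[70,82],[742,90],[735,358],[57,355]])/5.97+[128,150]
for H in(25,35,45):
    W=cast(t,q,H); print(H,W[:,:2].tolist(),np.linalg.norm(np.diff(W[[0,1,2,3,0]],axis=0),axis=1))
E
```

```text
tray [[574.8488922981178, -234.70888117960988], [503.0377025329425, -395.53696697441893], [423.94610181475787, -360.06986243947404], [495.4840846734453, -199.24624599390992]] [176.1  86.7 176.   86.9] [ 499.3 -297.4   10. ]
grip px [[370.4 204.7]] [[387.7 217.2]] [[374.1799774169922, 203.6945037841797], [388.13033294677734, 209.1352653503418], [384.57483673095703, 218.5846290588379], [369.8145065307617, 213.16852188110352]]
tray [[407.22705394401555, -397.6073090688915], [499.80188558899425, -190.88726009252503], [575.7767926950669, -224.83013296978686], [486.17066926766284, -425.9336474241404]] [226.5  83.2 220.2  83.9] [ 492.2 -309.8   10. ]
grip px [[238.8 147.1]] [[248.3 169.3]] [[247.0036506652832, 146.79470491409302], [250.0308132171631, 168.20050811767578], [242.89478302001953, 169.35859298706055], [238.21705055236816, 147.8302345275879]]
flange [[216.6833610534668, 171.4375], [216.19293785095215, 199.77717971801758], [187.5625, 200.01231002807617], [187.56250062584877, 171.4375]]
[[570.1495182913952, 31.552443392276828, 42.5], [504.15873965247, 31.88281140990655, 42.5], [503.
[... 309 characters left out ...]
3745794937, 42.5], [495.19258561493115, 93.01960615711528, 42.5], [562.9745236815072, 92.86333936560578, 42.5], [563.923564585355, 11.18274641567507, 42.5]] [ 52.8  67.8  81.7 157.7]
tri flange c (array([529.5,  73.3,  36. ]), [array([-3.5,  3.8]), array([-5.6, -1. ])])Traceback (most recent call last):
  File "<stdin>", line 22, in <module>
  File "meas.py", line 16, in lines4
    vx,vy,x,y=cv2.fitLine(p.astype(np.float32),cv2.DIST_HUBER,0,.01,.01).ravel(); L.append((vx,vy,x,y))
              ~~~~~~~~~~~^^^^^^^^^^^^^^^^^^^^^^^^^^^^^^^^^^^^^^^^^^^^^^^
cv2.error: OpenCV(4.12.0) /io/opencv/modules/imgproc/src/linefit.cpp:50: error: (-215:Assertion failed) count > 0 in function 'fitLine2D_wods'
```

```bash
python3 - <<'E'
from h import *
s=np.load('scene.npy',allow_pickle=True).item()
a=cv2.resize(s['img'][215:345,255:385],(598,598),interpolation=cv2.INTER_CUBIC)
b=cv2.resize(s['img'][135:205,222:272],None,fx=4,fy=4,interpolation=cv2.INTER_CUBIC)
c=np.zeros((598,798,3),np.uint8);c[:,:598]=a;c[:280,598:798]=b
cv2.imwrite('pics/c3.png',c)
E
```

```text
(no output)
```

View pics/c3.png

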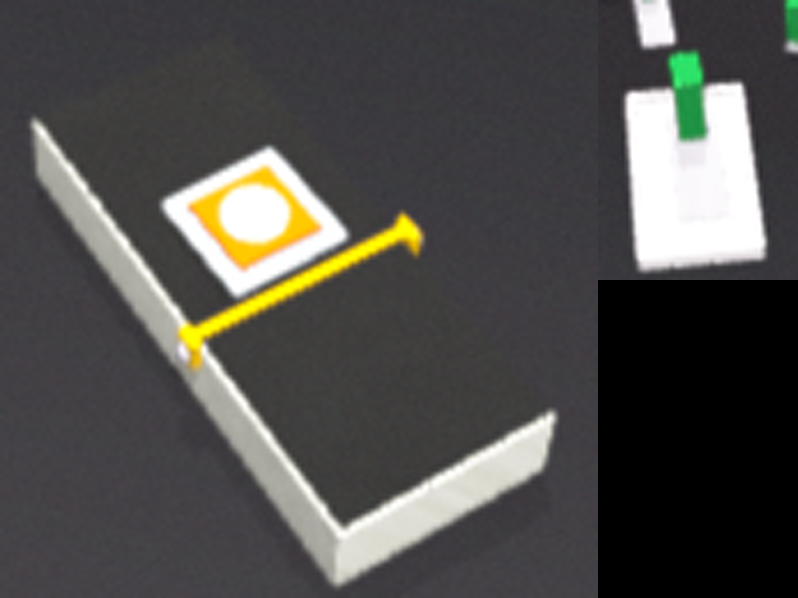

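The scene crop shows the rib running from knob (410,232) to knob (190,340), the carrier's flange corners at (270,147), (347,235), (240,297), (162,205), and the stage corner at (343,527) with its foot at (337,585). I'll triangulate with these.

```bash
python3 - <<'E'
from meas import *
np.set_printoptions(suppress=True,precision=1)
t=np.load('top.npy',allow_pickle=True).item(); s=np.load('scene.npy',allow_pickle=True).item()
ct=lambda p:(np.array(p,float)+.5)/[800/134,448/75]-.5+[128,150]
cs=lambda p:(np.array(p,float)+.5)/4.6-.5+[255,215]
print('foot',cast(s,cs([337,585]),0)); 
for H in(25,30,35,40,45): print(H,cast(s,cs([343,527]),H))
# disc centre
D=[]
for d,box in((t,(192,176,213,198)),(s,(294,248,328,276))):
    im,bk=up(d,*box); g=cv2.cvtColor(im,cv2.COLOR_BGR2HSV); o=cv2.inRange(g,(5,130,100),(32,255,255))
    o=quad(o); hull=cv2.convexHull(o.astype(np.int32))
    m=np.zeros(im.shape[:2],np.uint8); cv2.fillPoly(m,[hull],255); m=cv2.erode(m,np.ones((9,9)))&cv2.inRange(g,(0,0,150),(179,110,255))
    e=quad(m); el=cv2.fitEllipse(e.astype(np.float32)); D.append(bk(el[0])[0]); print('disc',bk(el[0]),np.array(el[1])/8)
print('disc tri',tri((t,s),D))
F=[ct([[362,131],[530,131],[528,300],[360,298]]),cs([[240,297],[162,205],[270,147],[347,235]])]
# order top corners: TL=+x,left(+y) ; scene: find by prediction
print('flange px scene of top cast', proj(s,cast(t,F[0],42.5)), F[1])
K=[ct([[356,72],[343,372]]),cs([[190,340],[410,232]])]
for a,b in zip(*K): print('knob',tri((t,s),(a,b)))
for H in(32.5,37.5,42.5):print('rib',H,cast(t,ct([[353.5,100],[344.5,340]]),H)[:,:2].tolist(),cast(s,cs([[205,334],[400,238]]),H)[:,:2].tolist())
q=ct([[70,82],[742,90],[735,358],[57,355]])
for H in(25,35,45):
    W=cast(t,q,H); print(H,W[:,:2].tolist(),np.linalg.norm(np.diff(W[[0,1,2,3,0]],axis=0),axis=1))
# tray centre w/ higher thresholds
for th in (100,170,200):
    im,bk=up(t,310,165,410,245); q=bk(lines4(quad((im.min(2)>th).astype(np.uint8)*255))); W=cast(t,q,10); print('tray',th,W[:,:2].tolist(),W.mean(0),np.linalg.norm(np.diff(W[[0,1,2]],axis=0),axis=1))
# grip top centre: bright green
G=[]
for d,box in((t,(365,200,392,222)),(s,(234,142,256,174))):
    im,bk=up(d,*box); g=cv2.cvtColor(im,cv2.COLOR_BGR2HSV); m=cv2.inRange(g,(45,120,170 if d is t else 160),(85,255,255)); c=quad(m); r=cv2.minAreaRect(c.astype(np.float32)); G.append(bk(r[0])[0]); print('grip',bk(r[0]),np.array(r[1])/8,r[2])
    W=cast(d,bk(cv2.boxPoints(r)),56);print(W.mean(0),np.linalg.norm(np.diff(W[[0,1,2]],axis=0),axis=1),W[:,:2].tolist())
print('grip tri',tri((t,s),G))
E
```

```text
foot [[590.  210.5   0. ]]
25 [[582.  201.3  25. ]]
30 [[584.  203.5  30. ]]
35 [[586.  205.8  35. ]]
40 [[587.9 208.   40. ]]
45 [[589.9 210.2  45. ]]
disc [[202.3 185.6]] [13.2 15.8]
disc [[309.8 261. ]] [12.6 15.4]
disc tri (array([534.6,  63.1,  51.8]), [array([-0.2,  0.3]), array([-0.4, -0.1])])
flange px scene of top cast [[303.8 282.3]
 [287.  261.1]
 [313.1 248.3]
 [330.  268.3]] [[306.8 279.2]
 [289.8 259.2]
 [313.3 246.6]
 [330.  265.7]]
knob (array([592.6, 100.1,  42.5]), [array([-0.3,  0.4]), array([-0.6, -0.1])])
knob (array([476.2, 102.6,  41.2]), [array([-0.3,  0.3]), array([-0.5, -0.1])])
rib 32.5 [[584.9205528683012, 101.70025268587499], [490.7051428757252, 103.0504500851949]] [[580.6427273073598, 95.65963087396125], [476.6129629092305, 98.46511617174775]]
rib 37.5 [[583.6731291690188, 100.87899072222935], [489.88208298132963, 102.22310658026247]] [[582.6394202067772, 98.655454478242], [479.330534990604, 101.44149903271654]]
rib 42.5 [[582.4257054697365, 100.05772875858374], [489.0590230869341, 101.39576307533004]] [[584.6361131061947, 101.65127808252277], [482.04810
[... 1144 characters left out ...]
848257037, -359.1245762854739], [496.65185948090385, -201.62950948256665]] [ 499.4 -297.3   10. ] [172.5  82.9]
grip [[380.  210.1]] [14.9  7.6] 22.28558921813965
[ 476.3 -337.6   56. ] [17.6 33.4] [[474.8435728370809, -318.5996204664433], [490.920397841612, -325.82946621768133], [477.8054956533935, -356.5962074041109], [461.78392440642256, -349.2956913521761]]
grip [[243.6 152.2]] [9.  7.4] 79.69515228271484
[ 477.4 -336.6   56. ] [20.1 39.9] [[479.7482572281321, -357.77314422578297], [460.3877360956522, -352.4905484068669], [475.27060235673656, -315.50818781189673], [494.1225240985621, -320.7852429221431]]
grip tri (array([ 476.6, -338. ,   54.6]), [array([ 0. , -0.1]), array([0.1, 0. ])])
```

Measured so far:
- **Grip:** about (476.5, -337.5), yaw about 66.3°.
- **Pad:** height about 41 mm, stage yaw about 89.1°, stage centre about (536, 81).
- **Rib:** centre line at y ≈ 100.5.
- **Carrier:** about (534.6, 63).

These fit the given sizes, so I'll grasp the lifter now.

```bash
python3 - <<'E'
from h import *
np.set_printoptions(suppress=True,precision=2)
y=np.radians(66.3); g=[477,-337.5]
robot.move_gripper(0.5)
robot.move_ptp([*g,100],[np.pi,0,y])
print(robot.current_contact_force())
print(robot.move_linear([*g,12],speed=80,f_stop=8),robot.current_tcp_pos())
robot.move_gripper(0.0); robot.sleep(.3)
print(robot.current_gripper_width()*93,robot.current_finger_force(),robot.current_contact_force())
robot.move_linear([*g,130],speed=100)
print(robot.current_gripper_width()*93,robot.current_finger_force(),robot.current_contact_force(),robot.current_ft_torque(),robot.current_tcp_pos())
Y=np.radians(89.1)
robot.move_ptp([534.6,-90,130],[np.pi,0,Y]); robot.sleep(.3)
print(robot.current_t(),robot.current_tcp_pos(),robot.current_eef_rot(),robot.current_contact_force())
out=[]
for n,b in(('top',(150,140,350,290)),('scene',(230,130,390,310))):
    d=cam(n); np.save(n+'1.npy',d,allow_pickle=True); out.append(cv2.resize(d['img'][b[1]:b[3],b[0]:b[2]],(400,300 if n=='top' else 450),interpolation=cv2.INTER_CUBIC))
c=np.zeros((450,800,3),np.uint8);c[:300,:400]=out[0];c[:450,400:]=out[1];cv2.imwrite('pics/c4.png',c)
E
```

```text
[ 0.26 -0.07 -0.11]
False [ 477.39 -337.89   12.61]
19.32574672394068 29.965255558490753 [-0.57  0.76  2.53]
18.92656731720424 29.966315925121307 [ 0.72  0.18 -1.24] [-0.03  0.16 -0.07] [ 476.6  -337.12  129.18]
8.8333 [534.52 -91.14 129.87] [-3.14  0.    1.55] [ 0.47 -0.47  0.15]
```

View pics/c4.png

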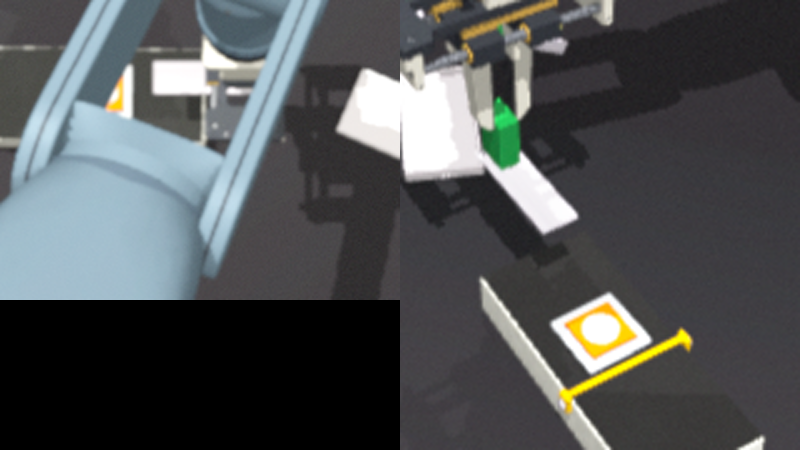

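The lifter is held. In the scene crop the blade points at the carrier, with tip corners at about (578,215) and (545,234). I'll check the tip position and carrier skew by casting.

```bash
python3 - <<'E'
from h import *
np.set_printoptions(suppress=True,precision=1)
s=np.load('scene1.npy',allow_pickle=True).item(); t=np.load('top.npy',allow_pickle=True).item();s0=np.load('scene.npy',allow_pickle=True).item()
c=lambda p:(np.array(p,float)-[400,0]+.5)/2.5-.5+[230,130]
for z in(120,123.5):print('tip',cast(s,c([[578,215],[545,234]]),z).tolist())
for H in(40,):
  ct=lambda p:(np.array(p,float)+.5)/[800/134,448/75]-.5+[128,150]
  cs=lambda p:(np.array(p,float)+.5)/4.6-.5+[255,215]
  for W in(cast(t,ct([[362,131],[530,131],[528,300],[360,298]]),H+7.5),cast(s0,cs([[240,297],[162,205],[270,147],[347,235]]),H+7.5)):
    e=np.roll(W,-1,0)-W; print(W[:,:2].tolist(),W.mean(0),np.linalg.norm(e,axis=1),np.degrees(np.arctan2(e[:,1],e[:,0])))
print(proj(t,[[534.6,-90+97,123.5]]))
E
```

```text
tip [[515.2111281172606, -0.1890962156334126, 120.0], [549.692320865958, 3.739496552843889, 120.0]]
tip [[517.1628849549725, 2.7264749094458693, 123.5], [551.4537384806736, 6.633381499591906, 123.5]]
[[569.0115943618885, 95.73740857739456], [568.7802679665599, 31.77923245909605], [503.2007036791998, 31.751863008177295], [504.2860933243529, 95.09608696428053]] [536.3  63.6  47.5] [64.  65.6 63.4 64.7] [ -90.2 -180.    89.     0.6]
[[563.1205185444137, 96.36411800883411], [564.4683540736418, 34.61573943514725], [503.5069151068344, 32.05761318815706], [503.7346073664365, 93.40318267870845]] [533.7  64.1  47.5] [61.8 61.  61.3 59.5] [ -88.7 -177.6   89.8    2.9]
[[224.3 178.9]]
```

```bash
cat >> h.py <<'E'
Y=np.radians(89.1); ux=np.array([np.cos(Y),np.sin(Y)]) # stage x in world
def F(n=5):
    f=[]
    for _ in range(n): f.append(robot.current_contact_force()); robot.sleep(.01)
    return np.mean(f,0)
def P(n=5):
    f=[]
    for _ in range(n): f.append(robot.current_tcp_pos()); robot.sleep(.005)
    return np.mean(f,0)
E
python3 - <<'E'
from h import *
np.set_printoptions(suppress=True,precision=2)
robot.move_linear([533.5,-71,60],speed=100); robot.sleep(.2); print(F(),P())
print(robot.move_linear([533.5,-71,38],speed=7,f_stop=2)); print(F(),P(),robot.current_ft_torque()); robot.sleep(.2); print(F(),P(10),robot.current_t())
b={}
for n,bx in(('scene',(250,190,350,290)),):
    d=cam(n); cv2.imwrite('pics/c5.png',cv2.resize(d['img'][bx[1]:bx[3],bx[0]:bx[2]],(600,600),interpolation=cv2.INTER_CUBIC))
E
```

```text
[ 0.17 -0.09 -1.2 ] [533.91 -71.27  60.58]
True
[ 0.12 -1.55  3.36] [533.42 -71.42  50.03] [-0.34  0.06 -0.02]
[-0.15 -2.95  5.42] [533.42 -71.46  49.99] 12.075
```

View pics/c5.png

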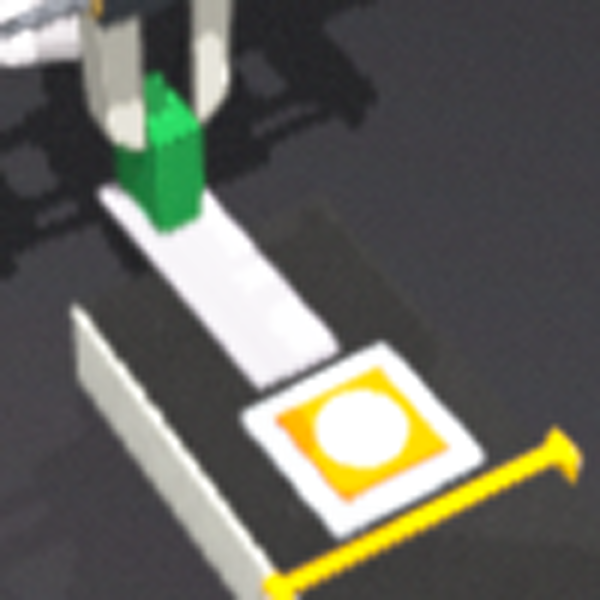

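The crop shows the blade tip, corners (262,388) and (340,350), parallel to the flange's near edge and a few mm short of it, on the pad. I'll ease off the pad and insert.

```bash
python3 - <<'E'
from h import *
np.set_printoptions(suppress=True,precision=2)
for z in(50.4,50.8):
    robot.move_linear([533.5,-71,z],speed=5); robot.sleep(.15); print(z,F(8),P(8))
z0=50.8
st=robot.move_linear([533.5,-52,z0],speed=10,f_stop=3); print(st,F(),P(8)); 
print(robot.current_t())
d=cam('scene'); cv2.imwrite('pics/c6.png',cv2.resize(d['img'][190:290,250:350],(600,600),interpolation=cv2.INTER_CUBIC))
E
```

```text
50.4 [ 0.02 -1.46  2.1 ] [533.37 -70.96  50.29]
50.8 [ 0.12 -0.28 -0.81] [533.26 -70.78  50.57]
False [-0.25 -0.88 -0.62] [533.56 -52.12  50.84]
15.5167
```

View pics/c6.png

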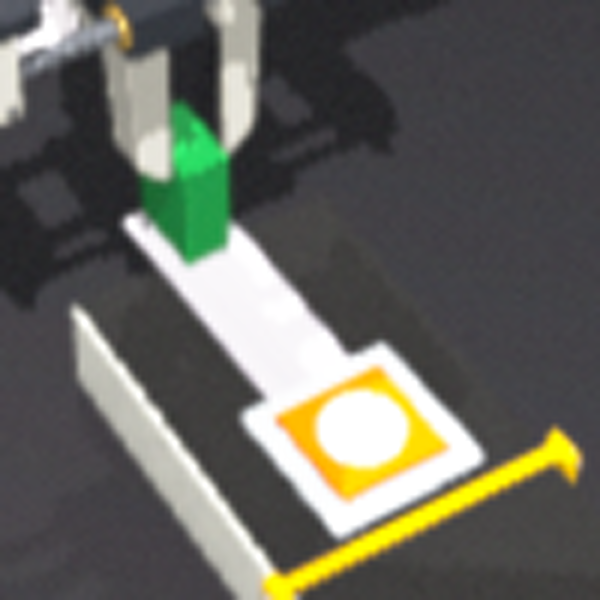

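The blade is under the near flange edge and the carrier hasn't moved. Now I push it to the rib and build the press up gradually.

```bash
python3 - <<'E'
from h import *
np.set_printoptions(suppress=True,precision=2)
z0=50.8; p0=np.array([533.5,-52.]); f0=F(8)
st=robot.move_linear([*(p0+14*ux),z0],speed=9,f_stop=3.5); 
if not st: st=robot.move_linear([*(p0+30*ux),z0],speed=4,f_stop=3.5)
robot.sleep(.15); f=F(8)-f0; p=P(12); print(st,f,p,robot.current_t())
if st:
  y=p[1]; fx=f@[*ux,0]; ycmd=y; n=0
  while -fx<7 and n<16:
    ycmd+=.2 if -fx<5.5 else .1; n+=1
    robot.move_linear([p0[0]+(ycmd-p0[1])*ux[0],ycmd,z0],speed=4); robot.sleep(.05); fx=(F(8)-f0)@[*ux,0]; print(round(ycmd,2),round(fx,2),end=' | ')
  robot.sleep(.25); print(F(8)-f0,P(12),robot.current_t(),robot.current_gripper_width()*93)
d=cam('scene'); cv2.imwrite('pics/c7.png',cv2.resize(d['img'][190:290,250:350],(600,600),interpolation=cv2.INTER_CUBIC))
E
```

```text
True [ 0.22 -0.62  1.83] [533.34 -39.39  50.36] 17.3333
-39.19 -1.51 | -38.99 -2.53 | -38.79 -3.83 | -38.59 -4.54 | -38.39 -5.21 | -38.19 -4.97 | -37.99 -5.97 | -37.89 -6.07 | -37.79 -6.32 | -37.69 -6.8 | -37.59 -6.85 | -37.49 -6.66 | -37.39 -7.16 | [-1.08 -7.38  3.19] [534.12 -38.75  51.29] 22.6 19.243890443683263
```

View pics/c7.png

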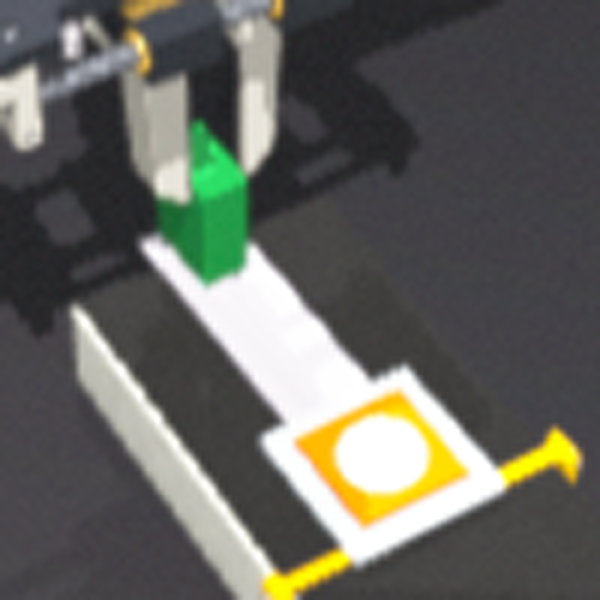

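The carrier sits square against the rib, pressed at about 7.4 N. Now I tilt it along the computed arc: blade level, tip in the notch with about 2 mm of clearance. I'll check the tilt at 45° from the orange boss's position in the image.

```bash
cat > tip.py <<'E'
from h import *
np.set_printoptions(suppress=True,precision=2)
def Q(th):
    s,c=np.sin(th),np.cos(th)
    if th<np.radians(13.5): return np.array([-2.5*np.tan(th)+3.5*s,3.5*c])
    if th<np.radians(61): return np.array([4*s*s,2.5+4*s*c])
    u=max(3.5*c/s,0); return np.array([4-u*c,2.5+u*s])
def cmd(deg,m0=2.):
    th=np.radians(deg); f=np.array([-np.cos(th),np.sin(th)])
    T=Q(th)+44*f+(2*np.sin(th)+m0)*f
    ds=T[0]+44
    y=-39.3+ds*ux[1]
    return [533.5+(y+52)*ux[0],y,50.8+T[1]-2.1]
def disc(deg): # predicted world disc centre
    th=np.radians(deg); w=Q(th)+22*np.array([-np.cos(th),np.sin(th)])+7.5*np.array([np.sin(th),np.cos(th)])
    return [534.5,57.2-1.5+w[0]+44-0.5,41.5+w[1]]
def seen():
    d=cam('scene'); g=cv2.cvtColor(d['img'],cv2.COLOR_BGR2HSV); m=cv2.inRange(g,(8,130,110),(25,255,255)); m[:200]=0;m[330:]=0;m[:,:270]=0;m[:,380:]=0
    cs,_=cv2.findContours(m,cv2.RETR_EXTERNAL,cv2.CHAIN_APPROX_NONE)
    if not cs: return d,None,0
    h=cv2.convexHull(np.concatenate(cs)); M=cv2.moments(h); 
    return d,(np.array([M['m10'],M['m01']])/max(M['m00'],1e-6)),M['m00']
E
python3 - <<'E'
from tip import *
d,c,a=seen(); print('start',c,a,proj(d,[disc(0)]))
p=cmd(0); f0=F(8)
robot.move_linear([p[0],p[1],50.9],speed=10); robot.sleep(.1); fb=F(10); print('free',fb-f0,P(8))
for a_ in range(0,46,5):
    q=cmd(a_); st=robot.move_linear(q,speed=30,f_stop=7)
    print(a_,np.array(q),F(4)-fb,st)
    if st: break
robot.sleep(.2); d,c,a=seen(); print(c,a,proj(d,[disc(a_)]),proj(d,[disc(0)]),robot.current_t())
cv2.imwrite('pics/c8.png',cv2.resize(d['img'][190:290,250:350],(600,600),interpolation=cv2.INTER_CUBIC))
E
```

```text
start [305.74 253.74] 2900.5 [[313.29 265.21]]
free [ 1.04  8.2  -3.76] [533.63 -41.09  50.83]
0 [533.67 -41.3   52.2 ] [ 0.28 -0.18 -0.13] False
5 [533.67 -41.21  56.21] [ 0.21 -0.14 -0.45] False
10 [533.68 -40.78  60.19] [ 0.3  -0.26 -0.21] False
15 [533.69 -39.96  64.24] [ 0.56 -0.68 -0.63] False
20 [533.71 -38.7   68.45] [-0.08 -0.61 -0.37] False
25 [533.73 -37.04  72.53] [-0.13 -0.22 -0.07] False
30 [533.77 -35.    76.43] [ 0.23 -0.47 -0.21] False
35 [533.8  -32.61  80.12] [ 0.31 -0.51 -0.48] False
40 [533.85 -29.87  83.56] [ 0.12 -0.41 -0.29] False
45 [533.9  -26.83  86.73] [-0.21 -0.17 -0.69] False
[317.71 271.03] 1170.0 [[317.39 265.28]] [[313.29 265.21]] 27.05
```

View pics/c8.png

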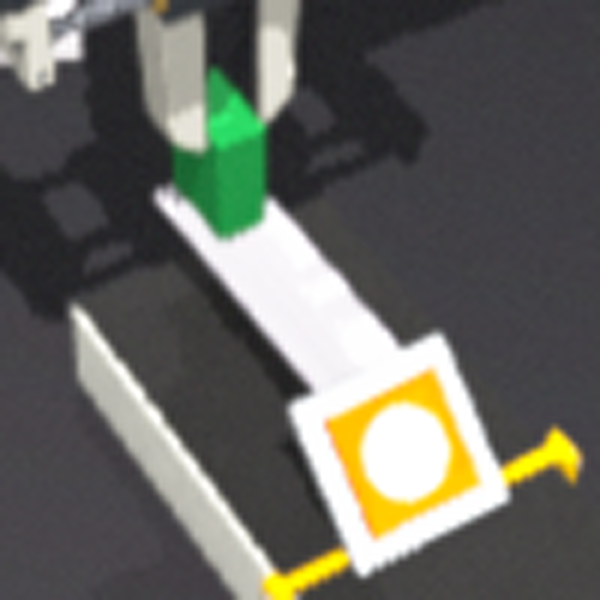

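The carrier is tilted about 45° on the blade, hooked on the rib and square. I'll continue past upright.

```bash
cat >> tip.py <<'E'
def blue(n,z):
    d=cam(n); g=cv2.cvtColor(d['img'],cv2.COLOR_BGR2HSV); m=cv2.inRange(g,(100,150,80),(125,255,255))
    W=proj(d,[[535,110,z]])[0]; x,y=W.astype(int); k=np.zeros_like(m); k[y-35:y+35,x-45:x+45]=255; m&=k
    M=cv2.moments(m,True)
    if M['m00']<20: return n,M['m00']
    c=[M['m10']/M['m00'],M['m01']/M['m00']]; return n,M['m00'],c,cast(d,c,z)
E
python3 - <<'E'
from tip import *
fb=np.zeros(3)
for a_ in [*range(50,81,5),83,86,89,92,95,98]:
    q=cmd(a_); st=robot.move_linear(q,speed=30,f_stop=7)
    print(a_,np.array(q),F(4),st)
    if st: break
robot.sleep(.5); print(blue('scene',53),seen()[1:])
print(robot.current_t())
E
```

```text
50 [533.95 -23.51  89.58] [-0.01 -0.13 -1.33] False
55 [534.   -19.94  92.1 ] [ 0.13 -0.22 -1.49] False
60 [534.06 -16.17  94.27] [ 0.21 -0.   -1.09] False
65 [534.13 -12.2   96.01] [-0.16 -0.66 -0.86] False
70 [534.19  -8.12  97.39] [-0.06 -0.42 -0.25] False
75 [534.25  -3.95  98.4 ] [-0.73 -0.38 -0.46] False
80 [534.32   0.26  99.05] [-0.   -0.12 -0.19] False
83 [534.36   2.79  99.25] [-0.08 -0.22 -0.23] False
86 [534.4    5.33  99.32] [-0.1  -0.22 -0.3 ] False
89 [534.44   7.86  99.25] [-0.13 -0.13  0.61] False
92 [534.48  10.37  99.17] [-0.28 -0.29  0.4 ] False
95 [534.52  12.88  99.01] [-0.11 -0.36  0.69] False
98 [534.56  15.37  98.71] [-0.27 -0.3   0.63] False
('scene', 0.0) (array([310.37, 254.47]), 2671.0)
31.6333
```

I've used all ten pictures, so I check numerically: sampled colours over the stage, rectified onto the pad plane.

```bash
cat >> tip.py <<'E'
def grid(n,z=51):
    d=cam(n); g=cv2.cvtColor(cv2.GaussianBlur(d['img'],(3,3),0),cv2.COLOR_BGR2HSV)
    print(n,'rows x 590..480, cols y 0..200 step 8')
    for x in range(590,479,-8):
        r=''
        for y in range(0,201,5):
            u,v=np.round(proj(d,[[x,y,z]])[0]).astype(int); h,s,b=g[v,u].astype(int)
            r+= '#' if b<95 else 'w' if s<70 else 'o' if 8<=h<22 else 'y' if h<36 else 'g' if h<88 else 'B'if h<130 else '?'
        print(x,r)
E
python3 - <<'E'
from tip import *
robot.move_linear([534,-20,110],speed=100)
grid('scene');grid('top');print(robot.current_t())
E
```

```text
scene rows x 590..480, cols y 0..200 step 8
590 wwwwwwwwwwwwwwwwwwwwyyywwwwwwww##########
582 ####################yyy##################
574 ####################yyy##################
566 ##########wwwwwwwwwwwww##################
558 #########wwwwwwwwwwwww###################
550 #########wwyyyoyyyyowww##################
542 #########wwoywwwwwyowww##################
534 ##########wowwwwwwoowww##################
526 wwwwwwwww#woowwwwwoooww##################
518 wwwwwwwww#woyyywyyyowww##################
510 wwwwwwwww#wowwwwwwwwwww##################
502 wwwwwwwww#wwwww#ww#w#yy##################
494 wwwwwwwww###########yyy##################
486 wwwwwww#############oyyyy################
top rows x 590..480, cols y 0..200 step 8
590 wwwwwwwwww########yyyyw#wwwwwwwwwwwwwwwww
582 wwwwwwwwwwwww######yyy###wwwwwwwwwwwwwwww
574 wwwwwwwwwww########yyy####wwwwwwwwwwwwwww
566 w##wwwwwwwwwwwwwwwwwyw#####wwwwwwwwwwwwww
558 wwwwwwwwwwwwwwwwwwwwwww####wwwwwwwwwwwwww
550 wwwwwwwwwwwwwwwwwyyyww#####wwwwwwwwwwwwww
542 wwwwwwwwwwwwwwwwwwyyww######wwwwwwwwwwwww
534 wwwwwwwwwwwwwwwwwwwyww#######wwwwwwwwwwww
526 wwwwwwwwwwwoywwwwwyyww########wwwwwwwwwww
518 wwwwwww##wwoyyyyyyyywww#######wwwwwwwwwww
510 wwwwwwww#wwwwwwwwwwwwww#######wwwwwwwwwww
502 wwwwwwwwwwwwwwwwwwwwyy########wwwwwwwwwww
494 wwwwwwwww##########yyywwwwwwwwwwwwwwwwwww
486 wwwwwwwww########wwwywwwwwwwwwwwwwwwwwwww
32.2583
```

The sampled grid shows the carrier fell back, orange up, with its flange at y≈48–110 against the rib and nothing damaged. My arc ignored that past about 33° the far flange edge stands on the pad, so the tip ran about 4 mm low near upright. I'll correct the geometry and retry.

```bash
cat > tip2.py <<'E'
from tip import *
def Q2(th):
    s,c=np.sin(th),np.cos(th)
    if th<np.radians(33): return Q(th)
    if th<np.radians(40): return np.array([(8*s-2.5)/c*s,8*s])
    return np.array([8.3-8*c,8*s])
def cmd2(deg,yc,zc):
    th=np.radians(deg); f=np.array([-np.cos(th),np.sin(th)])
    m=2*np.sin(th)+np.interp(deg,[0,30,50,90],[2,1.5,.8,.8])
    T=Q2(th)+44*f+m*f
    y=yc+(T[0]+44)*ux[1]
    return [533.5+(y+52)*ux[0],y,zc+T[1]-2.1]
E
python3 - <<'E'
from tip2 import *
robot.move_linear([533.4,-64,110],speed=150); robot.move_linear([533.4,-64,56],speed=120); robot.sleep(.1); f0=F(6); print(f0)
st=robot.move_linear([533.4,-64,46],speed=6,f_stop=1.5); p=P(10); print(st,F(4)-f0,p)
zc=p[2]+.5
for _ in range(4):
    robot.move_linear([533.4,-64,zc],speed=6); robot.sleep(.1); f=F(6)-f0; print('z',zc,f)
    if f[2]<.8: break
    zc+=.3
f0=F(6); st=robot.move_linear([533.6,-28,zc],speed=9,f_stop=3); p=P(12); robot.sleep(.1); print(st,F(6)-f0,p,zc,robot.current_t())
E
```

```text
[ 0.18  0.33 -0.84]
True [-0.11 -1.88  5.12] [533.23 -64.29  50.17]
z 50.67465281853005 [ 0.14 -0.6   0.88]
z 50.974652818530046 [-0.21 -0.5  -0.03]
True [-0.09 -2.21  1.7 ] [533.36 -39.23  50.62] 50.974652818530046 38.35
```

Pad height and rib contact come out the same as before, at y ≈ -39.4. Now the corrected arc.

```bash
python3 - <<'E'
from tip2 import *
yc,zc=-39.4,50.8
p=cmd2(0,yc,zc); robot.move_linear([p[0],p[1],51],speed=10)
for a_ in [*range(0,61,6),*range(64,101,4)]:
    q=cmd2(a_,yc,zc); st=robot.move_linear(q,speed=35,f_stop=8)
    print(a_,np.array(q[1:]),F(4),st)
    if st: break
robot.sleep(.3); print(robot.current_t())
grid('scene')
E
```

```text
0 [-41.4  52.2] [ 0.61  0.09 -1.41] False
6 [-41.15  57.  ] [-0.19 -0.18 -0.98] False
12 [-40.41  61.73] [-0.14 -0.34 -1.15] False
18 [-39.07  66.69] [-0.16 -1.06 -1.67] False
24 [-37.14  71.56] [ 0.13 -0.2  -1.7 ] False
30 [-34.67  76.18] [ 0.36 -0.36 -1.58] False
36 [-31.39  80.71] [-0.24 -0.58 -1.45] False
42 [-27.54  85.11] [-0.38  0.   -1.32] False
48 [-23.47  89.09] [-0.02 -0.26 -1.19] False
54 [-19.09  92.73] [ 0.04 -0.01 -1.5 ] False
60 [-14.37  95.93] [-0.5  -0.11 -1.21] False
64 [-11.04  97.77] [-0.42 -0.36 -1.48] False
68 [-7.58 99.37] [ 0.02 -0.45 -0.64] False
72 [ -4.01 100.72] [-0.15 -0.22 -1.13] False
76 [ -0.35 101.81] [-0.07 -0.56 -1.09] False
80 [  3.38 102.64] [ 0.06  0.24 -1.04] False
84 [  7.17 103.19] [-0.39 -0.04 -0.82] False
88 [ 10.98 103.47] [ 0.    0.13 -0.62] False
92 [ 14.81 103.47] [ 0.06  0.01 -1.11] False
96 [ 18.62 103.19] [ 0.39 -0.45 -1.3 ] False
100 [ 22.4  102.64] [ 0.13  0.68 -0.85] False
45.6417
scene rows x 590..480, cols y 0..200 step 8
590 wwwwwwwwwwwwwwwwwwwwyyywwwwwwww##########
582 ####################yyy##################
574 ####################yyy##################
566 ####################yyywwwwwwwwwwwwww####
558 ####################yyywwwwwBwwwwwwww####
550 ####################yyywwBBBBBBBBBwww####
542 ####################yyywwBByyyyyBBwww####
534 #####################yywwByyyyyywBww#####
526 wwwwwwwwwwwwwwwwwww##yywwBwyyyyyBBww#####
518 wwwwwwwwwwwwwwwwwww##yywwBBBBBBBBBww#####
510 gwwwwwwwwwwwwwwwwww#yyywwwwwwwwwwwwww####
502 wwwwwwwwwwwwwwwwwww##yy##w###w###w#######
494 wwwwwwwwwwwwwwwwwww#yyy##################
486 ####################oyyyy################
```

The carrier is over: blue face up, flange at y≈115–182, x≈505–567. Now the lifter goes back to its tray.

```bash
python3 - <<'E'
from tip2 import *
robot.move_linear([534,-80,125],speed=150)
y=np.radians(66.3); g=[477,-337.5]
robot.move_ptp([*g,120],[np.pi,0,y]); robot.move_linear([*g,22],speed=90); robot.sleep(.1)
f0=F(5); st=robot.move_linear([*g,10],speed=8,f_stop=2); print(st,P(6),F(5)-f0)
robot.move_gripper(0.5); robot.sleep(.2)
robot.move_linear([*g,160],speed=120); print(robot.current_t(),robot.current_gripper_width())
robot.move_ptp([330,-330,200],[np.pi,0,y]); robot.sleep(.2)
grid('scene')
d=cam('scene'); e=cam('top'); im0=np.load('scene.npy',allow_pickle=True).item()['img']; t0=np.load('top.npy',allow_pickle=True).item()['img']
for n,A,B,b in(('scene',d['img'],im0,(222,140,272,208)),('top',e['img'],t0,(310,165,410,245))):
    r=[]
    for I in(A,B):
        g_=cv2.inRange(cv2.cvtColor(I[b[1]:b[3],b[0]:b[2]],cv2.COLOR_BGR2HSV),(45,100,50),(85,255,255)); q=cv2.minAreaRect(cv2.findNonZero(g_)); M=cv2.moments(g_,True); r.append((round(M['m10']/M['m00']+b[0],1),round(M['m01']/M['m00']+b[1],1),M['m00'],np.round(q[1],1),round(q[2],1)))
    print(n,r)
print(robot.current_t())
E
```

```text
True [ 476.86 -337.44   12.12] [-0.48  0.04  6.55]
52.4167 0.4977021174389096
scene rows x 590..480, cols y 0..200 step 8
590 wwwwwwwwwwwwwwwwwwwwyyywww#wwww##########
582 ####################yyy##################
574 ####################yyy##################
566 ####################yyywwwwwwwwwwwww#####
558 ####################yyywwwwwBwwwwwww#####
550 ####################yyywwBBBBBBBBBwww####
542 ####################yyywwBByyyyyBBwww####
534 ####################yyywwByyyyyywBww#####
526 #####################yywwBwyyyyyBBww#####
518 ####################yyywwBBBBBBBBBww#####
510 ####################yyywwwwwwwwwwwwww####
502 #####################yy##w###w###w#######
494 ####################yyy##################
486 #####################yyyy################
scene [(246.3, 156.1, 173.0, array([21.6, 35.1]), 74.6), (246.3, 156.0, 172.0, array([21.6, 35.1]), 74.6)]
top [(379.0, 211.1, 150.0, array([15.5, 10.4]), 18.4), (379.1, 211.0, 149.0, array([15.5, 10.1]), 18.4)]
53.425
```

The grip is back within 0.1 px of where it started in both views, so the lifter lies as it did at the outset, and the carrier lies flat, blue side up. Handing in.

```bash
python3 -c "
from h import *
print(robot.hand_in())"
```

```text
the job is handed in; nothing more can be done
None
```

I handed the job in with the carrier blue face up beyond the rib and the lifter back in its tray, at about 53 s of the 72 s allowed; the first tip-over fell back and needed a second try, and no verdict was returned.

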